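Fish the parts basket out of the soak tank with the hook rod

ROBOT

A 7-joint arm with a two-finger parallel gripper is mounted at the origin on the work surface. World frame = base frame: x ahead of the robot, y to its left, z up, the work surface at z = 0. Lengths are in m, angles in rad, forces in N, time in s.
With the tool pointing down it reaches from about 0.4 to 0.875 m from the base axis. Payload 6.5 kg.
Tool frame: the origin (TCP) lies between the finger pads; the fingertips stand 22 mm ahead of it and the grasp point (between the pads) lies 3 mm ahead of it; z points along the fingers, y is the line along which they close (so a half turn about z gives the same grasp; the last joint's range is limited). The gripper opens to 88 mm and grips with 3 to 60 N. Pads are 18 mm wide; open, the fingers measure 123 mm over their backs; the gripper's body (75 mm by 187 mm) begins 45 mm behind the grasp point.
Start: joints at [1.282, 0.536, -0.004, 1.538, 0.003, 1.067, -0.071], TCP at [0.144, -0.634, 0.261] pointing down, gripper open.
Joint ranges: [-2.7, 2.7], [-0.37, 2.16], [-1.27, 1.26], [0.24, 2.4], [-1.31, 4.45], [0.19, 1.91], [-2.76, 2.76]. Speed limits (rad/s): [2.39, 2.39, 3.14, 3.14, 3.14, 3.14, 3.14].

INTERFACE

Orientations are given as a unit quaternion [x, y, z, w].
In Python, from workcell import observe, eyes, order gives the robot as it stands.
- The arm moves only by the shell command python3 -m handwheel 'ROWS'. ROWS is JSON, a list that holds one entry, the list of rows, each a list of 5 numbers: the opening, from -1 (shut) to 1 (fully open), then the shift along the world's x, y, z in m, then the turn about the world's z in rad. In form: [[[hand, tx, ty, tz, roll], ...]]. A call has exactly 5 rows; each row shifts and turns the commanded pose from where the row before left it; what a row does not reach is not made up. A row lasts 1/8 s, in which the tool goes at most 62.5 mm and 10.7 degrees, less where a joint would pass 70% of its speed; a pose out of reach is approached as far as the arm can. A call is refused whole if a number of a shift passes 0.0625 or a number of a turn 0.188, either way. A call with a gripper value outside its range is refused whole. The fingers move at their own pace and stop on an object; the grip force is fixed at half the most. Time passes only in rows, so rows that do not move let the fingers close, or fill a call up. It gives the time, the measured TCP pose, the force, the opening and the grip force at its end, in the units of the state.
- observe(): the state, without advancing time (a new reading comes with each control period).
- eyes.capture(name): name is "scene" or "top" or "wrist"; returns a dict with "color" (480x640x3 uint8, red, green, blue), "fx", "fy", "cx", "cy" (pixels), "cam_to_world" (4x4, takes a point from camera to world coordinates). Camera axes: x right, y down, z forward; pixel columns grow to the right and rows downward; lengths in m; the calibration is good to about 2 mm. A picture is of the moment at which its call begins. There is no depth.
- order.close_job(): hands the job in; it is judged then, once.
Trained networks look in the newest picture that a camera, given by its name, has taken for a name from the list of things; names that differ only in an ending like _2 or _b are one class to them, and where a whole thing is asked for, a point or a joint stands for the part that bears it (a point fixed in the world has none). Each returns a list of dicts, best first, with "p" (0 to 1); they miss things now and then, are a little off and sometimes report something else, mostly with a low value. They report only what shows in the picture. A call takes as long as a camera call.
- eyes.outline_of(camera, label): "region" (480x640 bool, what is visible of it) and "rect" ([left, top, right, bottom] in pixels, round what is visible of it).
The state is a dict: "time_s": time; "q": joint angles; "qvel": joint speeds; "joint_torque": joint torques, N m; "tcp_pos": TCP position; "ee_rot": TCP orientation; "force": force on the tool from outside, world axes, zero at the start; "ft_torque": the same for the moment, N m; "width": finger opening in m; "finger_force": force on a finger pad.
Only numpy, scipy, OpenCV 4.12 (cv2) and the standard library are available. Lean on these libraries where they do the work, as an engineer would, in place of code of your own. Each camera call takes 0.05 s, during which the arm holds its last target. There are 200 camera calls.

TASK

Take the hook rod out of its holder and use it to lift the parts basket by its bail out of the deep soak tank; keep the hand itself off the wet basket. Set the basket down gently, standing upright on the floor of the drip tray, unhook it, and hang the rod back in its holder, leaving everything else on the bench where it is.

Things in the scene. Friction and masses are not known exactly. Their poses are not given: they have to be found in the camera images.
- tank: Fixed soak tank of plain steel, open at the top, 112 x 112 mm outside, 143 mm tall, walls 4 mm (inside 104 x 104 mm). Two ledges inside, along its +y and -y walls (12 mm wide, top 38 mm above the bench), carry the basket. Origin: centre of its underside on the bench; z up, x and y along its sides.
- basket: Round steel parts basket (0.25 to 0.49 kg, bearings fixed in it, up to 15 mm high), hanging by its flange on the ledges deep in the tank with 4 mm or more of play from the tank's walls. Body 72 mm across, flange 94 mm across at 26 to 30 mm above the underside, rigid bail over it, nothing else above the flange. Origin: centre of the underside; z up.
- bail (a point): Peak of the basket's rigid arched bail of 6 mm round bar, on its centre line, 63 mm above the basket's origin (68 mm below the tank's rim at the start). Axes as the basket: the bail lies in the y-z plane, falling to y = +-16 mm at 3 mm below this point and y = +-41 mm at the flange. A hook under it must point along x, either way.
- tray: Fixed square drip tray of plain steel, 170 x 170 mm, rim 18 mm high, walls and floor 4 mm thick (floor 4 mm above the bench). Origin: centre of its underside; x and y along its sides.
- holder: Fixed upright holder for the hook rod: a flat foot of 110 x 90 x 5 mm with a rectangular dark steel tube, open at the top, inside 46 mm (its x) by 24 mm (its y), top 118 mm above the bench. Origin: centre of its underside on the bench.
- rod: Loose hook rod, 0.25 kg, 164 mm long, hanging upright in the holder, its x along the holder's x. Top: black handle; under it a collar plate of 66 (x) x 44 (y) x 5 mm, underside 105 mm above the origin, which rests on the holder's top; below that a J of 8 mm round steel. Origin: on the bar's centre line at the bottom of the J, below the handle's middle; z up.
- hook (a point): Where a bar's centre line hangs in the J, 7 mm above the rod's origin. The J lies in the rod's x-z plane: stem down at x = -11 mm, bottom across, upturned tip at x = +11 mm whose end is 8 mm above this point; 14 mm free between stem and tip, open upward; its lowest side is 11 mm below this point. Axes as the rod; at the start +x points away from the robot and to its left.
- handle (a point): Grip point of the rod's black rubber handle, 140 mm above the rod's origin. The handle is 60 mm along the rod's x, 22 mm thick along y (grip it across y) and runs from 30 mm below to 20 mm above this point; gripped here the fingertips clear the collar. Axes as the rod.
- screwdriver: Bystander: screwdriver with a thick black handle, 200 mm long, lying between the task's things; origin on the bench under its middle, x axis towards the blade.
- wrench: Bystander: steel wrench, 180 mm long, lying flat on the bench; origin under its middle, x axis along it.
- spray_can: Bystander: upright grey can, 60 mm across, 140 mm tall; origin at the centre of its underside.
- spray_can2: Bystander: upright bottle-shaped can with a cap, 50 mm across, 120 mm tall; origin at the centre of its underside.
- extension: Bystander: steel socket extension bar, 160 mm long, 24 mm thick, lying on the bench; origin on the bench under its middle, x axis along it.

How it is judged:
On the way, in this order (a step that is already met when the one before it is completed fails the run):
1. the basket hangs on the hook rod, clear above the tank's rim (z of basket in the frame of tank above 0.145 m and contact force between rod and basket above 1 N), for 0.2 s.
2. the basket stands upright on the floor of the drip tray with the hook off it (x of basket in the frame of tray between -0.037 and 0.037 m and y of basket in the frame of tray between -0.037 and 0.037 m and z of basket in the frame of tray below 0.008 m and angle between basket's own z axis and vertical below 0.08 rad and contact force between rod and basket below 0.05 N), for 0.2 s.
At the end, for the whole second after the job is handed in: The basket stands at rest on the floor of the drip tray, within 37 mm of its centre along each side, upright within 0.08 rad, not touched by the rod; the rod hangs at rest in its holder, collar down on the tube's top (within 5 mm of height, 15 mm sideways, 0.08 rad of upright) (all of step 2 and horizontal distance between rod and holder below 0.015 m and z of rod in the frame of holder below 0.018 m and angle between rod's own z axis and vertical below 0.08 rad and linear speed of each of basket, rod below 0.03 m/s and angular speed of each of basket, rod below 0.3 rad/s).
It fails at once if the hand or arm touches the basket (contact force between any of the fingers, the arm and basket above 0.5 N).
It fails at once if the basket is dropped or knocked hard onto the tray (over 40 N) (contact force between basket and tray above 40 N).
It fails at once if a bystander is moved by more than 30 mm (distance of any of screwdriver, wrench, spray_can, spray_can2, extension from where it was at the start of the episode above 0.03 m).
It also fails if it takes over 72 s, if anything falls off the work surface, if the arm or the gripper's body presses on something with over 40 N, if the wrist force passes 120 N, or if a joint passes its speed limit or range.

## Working session

There is one attempt and no reset: what is moved stays moved. The work goes in short steps, Python scripts to look and compute and a shell command to move; the robot and the scene stay as the last step left them, time stands still between calls to the robot, and variables do not carry over. Pictures are saved under pics/ and viewed, at most 13 in all, crops included, and the job is handed in when it is done.

```bash
ls; mkdir -p pics
cat > h.py <<'E'
import numpy as np, cv2
from workcell import observe, eyes, order
def px2w(c,u,v,z):
    T=np.array(c["cam_to_world"]); d=T[:3,:3]@np.array([(u-c["cx"])/c["fx"],(v-c["cy"])/c["fy"],1])
    return T[:3,3]+d*(z-T[2,3])/d[2]
def w2px(c,p):
    T=np.array(c["cam_to_world"]); q=T[:3,:3].T@(np.array(p)-T[:3,3])
    return np.array([c["fx"]*q[0]/q[2]+c["cx"],c["fy"]*q[1]/q[2]+c["cy"]])
E
python3 - <<'E'
from h import *
o=observe(); print({k:np.round(v,3).tolist() for k,v in o.items()})
ims=[]
for n in ["top","scene"]:
    c=eyes.capture(n); print(n,np.round(c["cam_to_world"],3).tolist(),c["fx"],c["cx"],c["cy"])
    cv2.imwrite(f"pics/{n}0.png",c["color"][:,:,::-1])
    for l in ["tank","basket","tray","holder","rod","screwdriver","wrench","spray_can","spray_can2","extension"]:
        r=eyes.outline_of(n,l)
        for d in r[:2]:
            m=d["region"].astype(np.uint8); 
            if m.sum()==0: continue
            ys,xs=np.nonzero(m); mr=cv2.minAreaRect(np.c_[xs,ys].astype(np.float32))
            print(l,round(d["p"],2),d["rect"],np.round(mr[0],1),np.round(mr[1],1),round(mr[2],1), np.round(px2w(c,*mr[0],0),3))
E
```

```text
pics
{'time_s': 0.0, 'q': [1.282, 0.537, -0.004, 1.539, 0.003, 1.067, -0.071], 'qvel': [0.0, 0.001, -0.0, -0.001, 0.0, 0.001, 0.001], 'joint_torque': [0.001, -57.096, 0.991, -25.159, -0.056, 0.018, 0.0], 'tcp_pos': [0.143, -0.633, 0.26], 'ee_rot': [0.994, 0.111, -0.0, -0.001], 'force': [-0.489, -0.432, 0.777], 'ft_torque': [-0.011, -0.026, 0.012], 'finger_force': 0.0, 'width': 0.088}
top [[-0.023, -0.984, 0.179, 0.395], [-0.999, 0.03, 0.033, -0.012], [-0.038, -0.178, -0.983, 1.167], [0.0, 0.0, 0.0, 1.0]] 479.4646570112924 314.76185349412475 229.16883114560648
tank 0.64 [410.3, 210.0, 486.1, 277.2] [447.5 242.8] [58.2 66.8] 77.0 [ 0.563 -0.296  0.   ]
basket 0.87 [428.1, 230.0, 461.1, 267.5] [445.7 246.3] [39.6 31.2] 73.7 [ 0.555 -0.291  0.   ]
tray 0.83 [168.0, 231.4, 240.9, 312.2] [203.4 272.4] [73.8 72.3] 80.5 [0.507 0.304 0.   ]
tray 0.44 [320.6, 161.4, 333.4, 222.7] [328.  193.1] [62.6  8.1] 85.5 [ 0.698 -0.008  0.   ]
holder 0.9 [301.0, 235.1, 349.0, 285.1] [324.1 261.2] [46.1 37.6] 63.4 [0.527 0.006 0.   ]
rod 0.62 [311.9, 240.8, 339.2, 267.5] [325.2 254.5] [30.6 19.4] 61.9 [0.
[... 1487 characters left out ...]
 11.] 90.0 [0.502 0.153 0.   ]
wrench 0.9 [241.3, 202.0, 262.4, 269.6] [252.5 234.7] [17.1 68.1] 4.3 [ 0.513 -0.151  0.   ]
wrench 0.66 [293.2, 220.5, 343.7, 266.8] [318.5 242.9] [48.5 39.8] 64.7 [0.527 0.002 0.   ]
spray_can 0.82 [226.3, 270.4, 252.4, 312.0] [236.9 291.9] [42.7 25.9] 71.6 [ 0.659 -0.165  0.   ]
spray_can 0.64 [371.3, 268.3, 414.0, 323.4] [390.7 295.4] [32.6 56. ] 18.4 [0.648 0.163 0.   ]
spray_can2 0.82 [226.3, 270.4, 252.4, 312.0] [236.9 291.9] [42.7 25.9] 71.6 [ 0.659 -0.165  0.   ]
spray_can2 0.64 [371.3, 268.3, 414.0, 323.4] [390.7 295.4] [32.6 56. ] 18.4 [0.648 0.163 0.   ]
extension 0.65 [301.2, 274.2, 314.8, 346.2] [308.5 308. ] [12.1 70.1] 1.0 [ 0.687 -0.01   0.   ]
```

Run:
```python
import cv2,numpy as np
a=cv2.imread("pics/top0.png"); b=cv2.imread("pics/scene0.png")
f=lambda i,x,y,w,h:cv2.resize(i[y:y+h,x:x+w],(400,300),interpolation=cv2.INTER_CUBIC)
m=np.vstack([np.hstack([f(a,275,215,100,75),f(a,400,205,100,75)]),np.hstack([f(b,270,180,100,75),f(b,135,190,100,75)])])
cv2.imwrite("pics/m1.png",m)
```

```text
(no output)
```

View pics/m1.png

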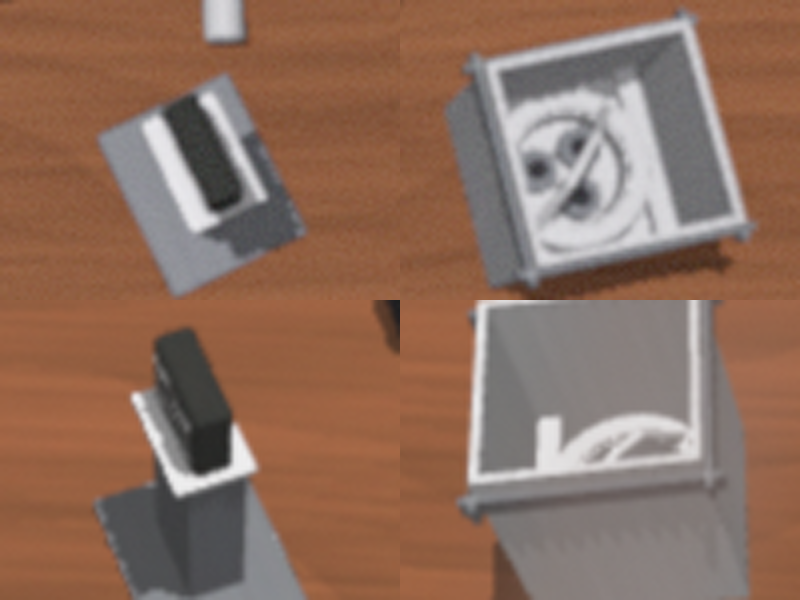

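View pics/top0.png

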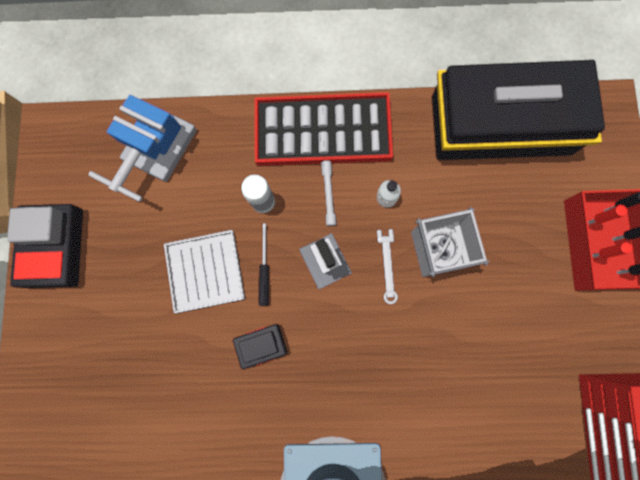

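```bash
python3 -m handwheel '[[[1,0.04,0.03,0.03,0],[1,0.05,0.04,0.03,0],[1,0.05,0.04,0.03,0],[1,0.05,0.04,0.03,0],[1,0.05,0.04,0.02,0]]]'; python3 -m handwheel '[[[1,0.05,0.04,0,0],[1,0.04,0.04,0,0],[1,0.04,0.04,0,0],[1,0,0.02,0,0],[1,0,0,0,0]]]'
python3 - <<'E'
from h import *
o=observe(); print(o["tcp_pos"],o["ee_rot"],o["time_s"])
c=eyes.capture("wrist"); np.save("pics/w1.npy",c,allow_pickle=True); print(np.round(c["cam_to_world"],3).tolist(),c["fx"])
cv2.imwrite("pics/w1.png",c["color"][:,:,::-1])
for l in ["tank","basket","bail"]:
    for d in eyes.outline_of("wrist",l)[:2]: print(l,d["p"],d["rect"])
E
```

```text
time_s: 1.72
tcp_pos: [0.364, -0.4597, 0.3905]
ee_rot: [0.994, 0.111, 0.0, 0.001]
force: [0.7, -0.8, -0.1]
width: 0.0882
finger_force: 0.0
time_s: 2.35
tcp_pos: [0.4914, -0.3207, 0.389]
ee_rot: [0.994, 0.112, -0.0, 0.0]
force: [-0.3, 0.0, 0.5]
width: 0.088
finger_force: 0.0
[ 0.49141363 -0.3206698   0.38904999] [ 9.93686889e-01  1.12188838e-01 -1.69485431e-04  5.21474823e-05] 2.35
[[0.223, -0.923, -0.314, 0.573], [-0.975, -0.211, -0.073, -0.301], [0.001, 0.322, -0.947, 0.512], [0.0, 0.0, 0.0, 1.0]] 384.744836000244
tank 0.65 [212.2, 54.6, 351.6, 193.8]
tank 0.54 [0.3, 38.3, 33.3, 120.4]
bail 0.85 [248.2, 77.4, 328.3, 162.4]
```

View pics/w1.png

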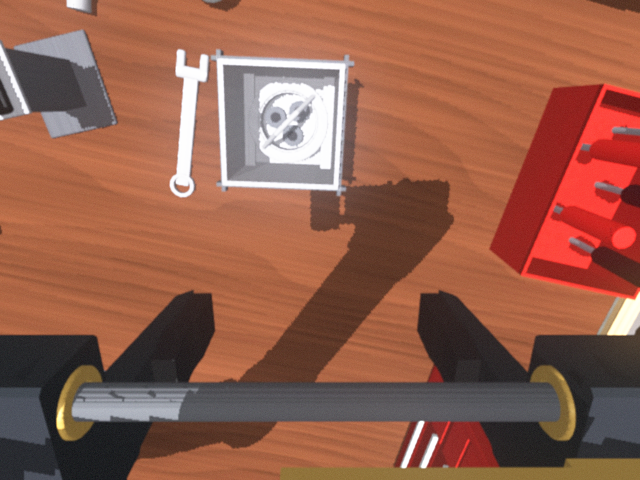

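The wrist image shows the tank (rim about 217–350, 57–190) with the bail running diagonally from about (264,148) to (315,95). I'll enlarge it.

Run:
```python
import cv2
a=cv2.imread("pics/w1.png")[45:201,205:361]
cv2.imwrite("pics/w1c.png",cv2.resize(a,(600,600),interpolation=cv2.INTER_CUBIC))
```

```text
(no output)
```

View pics/w1c.png

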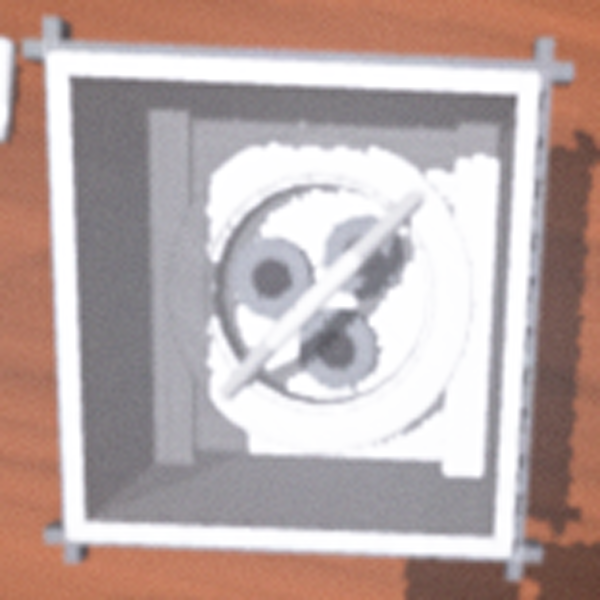

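Run:
```python
from h import *
c=np.load("pics/w1.npy",allow_pickle=True).item(); s=156/600
g=lambda u,v,z:px2w(c,205+u*s,45+v*s,z)
R=[g(*p,0.143)[:2] for p in [(47,52),(548,68),(520,555),(68,540)]]
print("tank",np.mean(R,0),[np.linalg.norm(R[i]-R[i-1]).round(4) for i in range(4)],[np.degrees(np.arctan2(*(R[i]-R[i-1])[::-1])).round(1) for i in range(4)])
print("flange",g(323,297,0.041))
a,b=g(225,393,0.043),g(420,195,0.043); print("bail",(a+b)/2,np.linalg.norm(a-b),np.degrees(np.arctan2(*(b-a)[1::-1])))
x,y=((a+b)/2)[:2]; p=(w2px(c,[x,y,0.075])-[205,45])/s; print("peak px",p)
```

```text
tank [ 0.54783666 -0.27476495] [np.float64(0.1124), np.float64(0.1142), np.float64(0.1129), np.float64(0.1141)] [np.float64(10.9), np.float64(-78.8), np.float64(-169.2), np.float64(101.0)]
flange [ 0.54815623 -0.27455228  0.041     ]
bail [ 0.54836767 -0.27386251  0.043     ] 0.08370904752272064 -33.481971006862224
peak px [312.99561481 300.6549369 ]
```

```bash
python3 -m handwheel '[[[1,0,0.05,0,0.05],[1,0,0.06,0,0.05],[1,-0.01,0.06,0,0.05],[1,-0.01,0.06,0,0.05],[1,-0.01,0.05,0,0.05]]]'; python3 -m handwheel '[[[1,-0.01,0.02,0,0],[1,0,0,0,0],[1,0,0,0,0],[1,0,0,0,0],[1,0,0,0,0]]]'
python3 - <<'E'
from h import *
o=observe(); print(o["tcp_pos"],o["ee_rot"],o["time_s"])
c=eyes.capture("wrist"); np.save("pics/w2.npy",c,allow_pickle=True)
r=[]
for l in ["rod","holder","tray"]:
    for d in eyes.outline_of("wrist",l)[:1]: print(l,d["p"],d["rect"]); r.append(d["rect"])
u=(r[0][0]+r[0][2])/2; v=(r[0][1]+r[0][3])/2
x0,y0=int(u-80),max(0,int(v-60)); print(x0,y0)
cv2.imwrite("pics/w2c.png",cv2.resize(c["color"][y0:y0+120,x0:x0+160,::-1],(800,600),interpolation=cv2.INTER_CUBIC))
E
```

```text
time_s: 3.18
tcp_pos: [0.461, -0.0407, 0.3892]
ee_rot: [0.972, 0.234, 0.0, 0.0]
force: [0.6, 0.5, 0.2]
width: 0.0882
finger_force: 0.0
time_s: 3.8
tcp_pos: [0.4518, -0.0225, 0.3887]
ee_rot: [0.972, 0.233, -0.0, -0.0]
force: [0.4, 0.1, -0.5]
width: 0.088
finger_force: 0.0
[ 0.451815   -0.02250559  0.38872869] [ 9.72392460e-01  2.33351402e-01 -1.45413068e-04 -7.82370384e-05] 3.8
rod 0.91 [303.3, 72.6, 356.6, 152.4]
holder 0.95 [287.0, 58.5, 365.8, 156.4]
tray 0.76 [4.7, 0.0, 171.2, 102.6]
249 52
```

View pics/w2c.png

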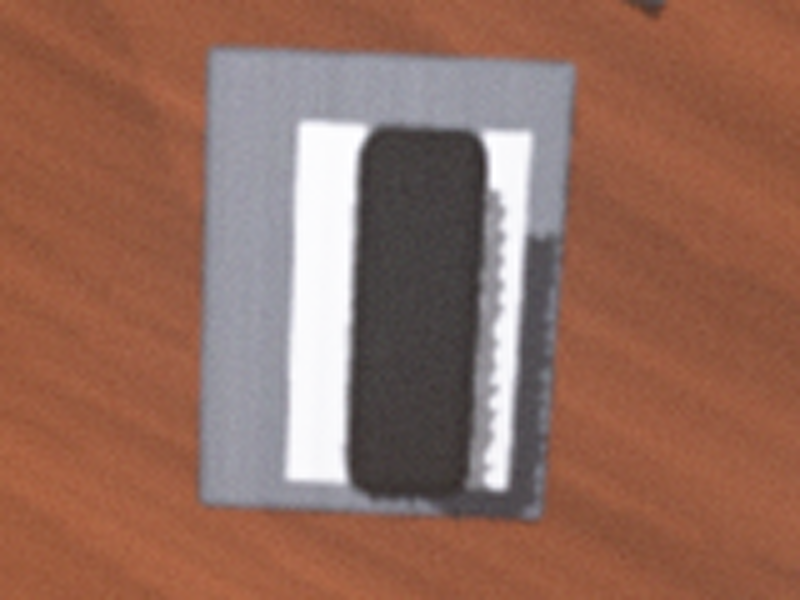

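Run:
```python
from h import *
c=np.load("pics/w2.npy",allow_pickle=True).item()
for n,z,P in [("collar",.123,[(299,122),(533,130),(508,491),(284,481)]),("handle",.172,[(365,127),(488,130),(470,497),(348,490)]),("foot",.005,[(208,47),(577,64),(541,521),(201,504)])]:
    R=[px2w(c,249+u/5,52+v/5,z)[:2] for u,v in P]
    print(n,np.mean(R,0).round(4),[np.linalg.norm(R[i]-R[i-1]).round(4) for i in range(4)],[np.degrees(np.arctan2(*(R[i]-R[i-1])[::-1])).round(1) for i in range(4)])
# tray from top
t=eyes.capture("top"); d=eyes.outline_of("top","tray")[0]; ys,xs=np.nonzero(d["region"])
bp=cv2.boxPoints(cv2.minAreaRect(np.c_[xs,ys].astype(np.float32)))
R=[px2w(t,*p,.018)[:2] for p in bp]; print("tray",np.mean(R,0),[np.linalg.norm(R[i]-R[i-1]).round(4) for i in range(4)],[np.degrees(np.arctan2(*(R[i]-R[i-1])[::-1])).round(1) for i in range(4)])
```

```text
collar [0.5259 0.0006] [np.float64(0.0659), np.float64(0.0438), np.float64(0.0664), np.float64(0.0445)] [np.float64(24.1), np.float64(-64.8), np.float64(-155.4), np.float64(114.5)]
handle [0.5262 0.0006] [np.float64(0.0584), np.float64(0.0201), np.float64(0.0591), np.float64(0.0212)] [np.float64(24.4), np.float64(-64.3), np.float64(-154.5), np.float64(113.8)]
foot [0.5269 0.0032] [np.float64(0.1084), np.float64(0.0892), np.float64(0.1091), np.float64(0.0884)] [np.float64(24.8), np.float64(-65.4), np.float64(-155.6), np.float64(114.2)]
tray [0.50790069 0.29973791] [np.float64(0.1724), np.float64(0.1815), np.float64(0.1721), np.float64(0.1767)] [np.float64(13.2), np.float64(-80.2), np.float64(-168.4), np.float64(99.8)]
```

```bash
python3 -m handwheel '[[[1,0.04,0.012,-0.02,-0.042],[1,0.034,0.011,-0.04,0],[1,0,0,-0.05,0],[1,0,0,-0.04,0],[1,0,0,0,0]]]'; python3 -m handwheel '[[[1,0,0,-0.03,0],[1,0,0,-0.03,0],[1,0,0,-0.02,0],[1,0,0,0,0],[1,0,0,0,0]]]'
python3 - <<'E'
from h import *
o=observe(); print(o["tcp_pos"],o["ee_rot"],o["force"])
E
```

```text
time_s: 4.72
tcp_pos: [0.5237, 0.0014, 0.2365]
ee_rot: [0.977, 0.214, -0.003, -0.001]
force: [0.1, -0.2, -0.3]
width: 0.088
finger_force: 0.0
time_s: 5.35
tcp_pos: [0.527, 0.0015, 0.1608]
ee_rot: [0.977, 0.214, 0.001, 0.0]
force: [-0.7, -0.8, 0.1]
width: 0.0882
finger_force: 0.0
[0.52695751 0.00151377 0.16080026] [9.76905964e-01 2.13664853e-01 1.40071179e-03 3.25139874e-04] [-0.7449836  -0.79187141  0.05383865]
```

```bash
python3 -m handwheel '[[[1,-0.0005,-0.0005,-0.004,0],[1,0,0,0,0],[-1,0,0,0,0],[-1,0,0,0,0],[-1,0,0,0,0]]]'; python3 -m handwheel '[[[-1,0,0,0,0],[-1,0,0,0,0],[-1,0,0,0,0],[-1,0,0,0,0],[-1,0,0,0,0]]]'
```

```text
time_s: 5.98
tcp_pos: [0.5251, 0.001, 0.1549]
ee_rot: [0.977, 0.214, -0.0, -0.0]
force: [-0.3, 0.3, -0.3]
width: 0.0606
finger_force: 0.0
time_s: 6.6
tcp_pos: [0.5252, 0.0008, 0.1549]
ee_rot: [0.977, 0.214, 0.0, 0.0]
force: [0.8, 0.2, -0.1]
width: 0.0219
finger_force: 30.0
```

```bash
python3 -m handwheel '[[[-1,0,0,0.01,0],[-1,0,0,0.025,0],[-1,0,0,0.03,0],[-1,0,0,0.03,0],[-1,0,0,0.03,0]]]'; python3 -m handwheel '[[[-1,0,0,0.03,0],[-1,0,0,0.025,0],[-1,0,0,0.005,0],[-1,0,0,0,0],[-1,0,0,0,0]]]'
python3 - <<'E'
from h import *
o=observe(); print(o["tcp_pos"],o["ee_rot"],o["force"],o["ft_torque"],o["width"])
E
```

```text
time_s: 7.22
tcp_pos: [0.5247, 0.0011, 0.2812]
ee_rot: [0.977, 0.214, -0.0, -0.0]
force: [0.4, -0.4, -2.2]
width: 0.0218
finger_force: 30.0
time_s: 7.85
tcp_pos: [0.5244, 0.0009, 0.3387]
ee_rot: [0.977, 0.214, -0.001, -0.0]
force: [0.3, 0.7, -2.3]
width: 0.0214
finger_force: 30.0
[0.52436646 0.00089996 0.33866449] [ 9.76877997e-01  2.13794433e-01 -1.11870953e-03 -2.60628569e-04] [ 0.26056746  0.7310203  -2.32958275] [-0.03919405 -0.02643241  0.07148578] 0.02144725289413013
```

```bash
python3 -m handwheel '[[[-1,0,-0.03,0,0.07],[-1,0,-0.04,0,0.07],[-1,0,-0.04,0,0.07],[-1,0,-0.04,0,0.07],[-1,0,-0.04,0,0.07]]]'; python3 -m handwheel '[[[-1,0.004,-0.04,0,0.07],[-1,0.005,-0.04,0,0.07],[-1,0,-0.027,0,0.066],[-1,0,0,0,0],[-1,0,0,0,0]]]'
python3 - <<'E'
from h import *
o=observe(); q=o["ee_rot"]; print(o["tcp_pos"],np.degrees(2*np.arctan2(q[1],q[0])),o["force"])
c=eyes.capture("wrist"); np.save("pics/w3.npy",c,allow_pickle=True)
cv2.imwrite("pics/w3.png",c["color"][:,:,::-1])
E
```

```text
time_s: 8.48
tcp_pos: [0.5245, -0.1902, 0.3388]
ee_rot: [0.924, 0.382, -0.001, -0.001]
force: [0.5, 0.3, -2.6]
width: 0.0218
finger_force: 30.0
time_s: 9.1
tcp_pos: [0.534, -0.2949, 0.3391]
ee_rot: [0.881, 0.474, -0.0, -0.001]
force: [-0.1, -0.0, -2.9]
width: 0.0219
finger_force: 30.0
[ 0.53403046 -0.29488147  0.33905019] 56.55641533588613 [-0.10758998 -0.00990099 -2.86920483]
```

View pics/w3.png

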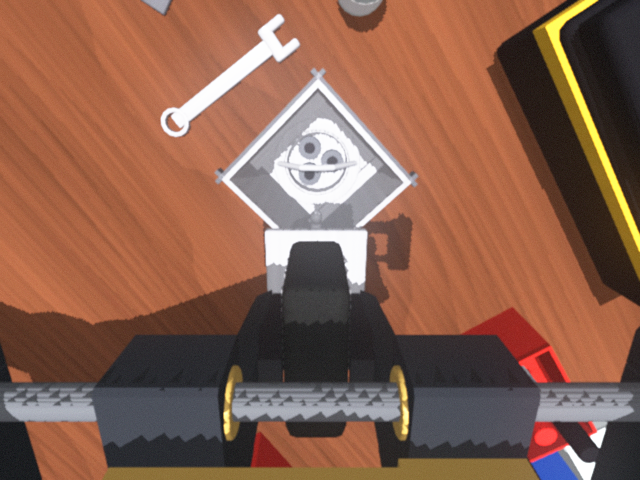

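The bail lies horizontally at (278–357, ~167), square to the rod and centred on it (~317). I'll check the prediction against this view, then descend.

```bash
python3 - <<'E'
from h import *
c=np.load("pics/w3.npy",allow_pickle=True).item()
b=np.array([.548,-.274]); y=np.array([np.sin(np.radians(56.5)),-np.cos(np.radians(56.5))])
for d,z in [(0,.075),(.016,.072),(-.016,.072),(.041,.042),(-.041,.042)]: print(w2px(c,[*(b+d*y),z]).round(1))
cv2.imwrite("pics/w3c.png",cv2.resize(c["color"][110:230,240:400,::-1],(800,600),interpolation=cv2.INTER_CUBIC))
E
python3 -m handwheel '[[[-1,0,0,-0.02,0],[-1,0,0,-0.03,0],[-1,0,0,-0.03,0],[-1,0,0,0,0],[-1,0,0,0,0]]]'
```

```text
[316.8 168.7]
[332.7 168.3]
[301.  168.2]
[354.6 164. ]
[279.  163.9]
time_s: 9.78
tcp_pos: [0.535, -0.2955, 0.2612]
ee_rot: [0.881, 0.474, 0.001, 0.001]
force: [-1.0, -0.3, -1.9]
width: 0.0219
finger_force: 30.0
```

View pics/w3c.png

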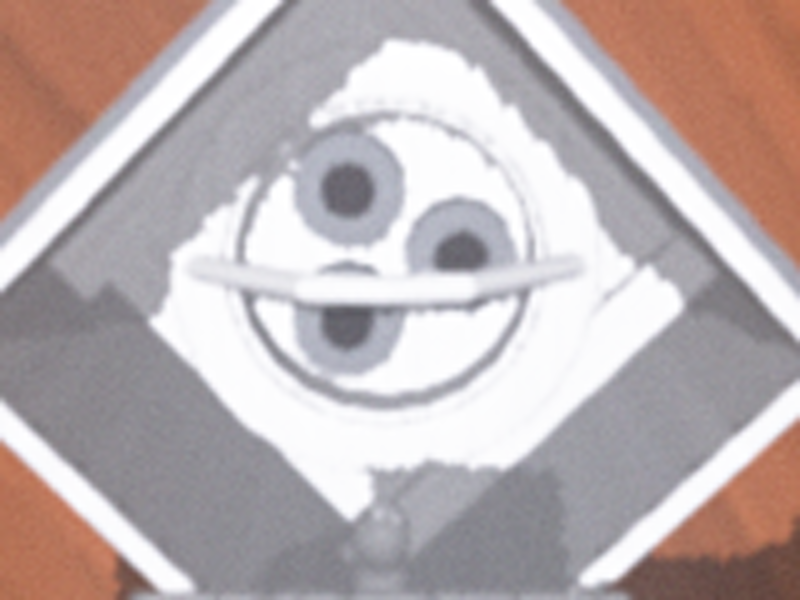

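```bash
python3 -m handwheel '[[[-1,-0.001,-0.001,-0.02,0],[-1,0,0,-0.02,0],[-1,0,0,-0.017,0],[-1,0,0,-0.01,0],[-1,0,0,0,0]]]'; python3 -m handwheel '[[[-1,0,0,0,0],[-1,0,0,0,0],[-1,0,0,0,0],[-1,0,0,0,0],[-1,0,0,0,0]]]'
```

```text
time_s: 10.4
tcp_pos: [0.533, -0.297, 0.1927]
ee_rot: [0.881, 0.474, -0.0, -0.0]
force: [-0.3, -0.8, -2.5]
width: 0.0215
finger_force: 30.0
time_s: 11.02
tcp_pos: [0.5331, -0.2971, 0.1929]
ee_rot: [0.881, 0.474, 0.0, 0.0]
force: [0.2, 0.3, -2.3]
width: 0.0217
finger_force: 30.0
```

```bash
python3 -m handwheel '[[[-1,0.003,0.005,0,0],[-1,0.004,0.006,0,0],[-1,0.004,0.006,0,0],[-1,0.0035,0.006,0,0],[-1,0,0,0,0]]]'; python3 -m handwheel '[[[-1,0,0,0.002,0],[-1,0,0,0.003,0],[-1,0,0,0.003,0],[-1,0,0,0.003,0],[-1,0,0,0,0]]]'
```

```text
time_s: 11.65
tcp_pos: [0.5481, -0.273, 0.1929]
ee_rot: [0.88, 0.474, 0.0, -0.0]
force: [0.3, -0.5, -2.5]
width: 0.0216
finger_force: 30.0
time_s: 12.28
tcp_pos: [0.5478, -0.2742, 0.2043]
ee_rot: [0.881, 0.474, 0.0, 0.0]
force: [-0.3, -0.6, -2.7]
width: 0.0217
finger_force: 30.0
```

```bash
python3 -m handwheel '[[[-1,0,0,0.003,0],[-1,0,0,0.003,0],[-1,0,0,0.004,0],[-1,0,0,0.005,0],[-1,0,0,0,0]]]'
```

```text
time_s: 12.9
tcp_pos: [0.5478, -0.2741, 0.2193]
ee_rot: [0.881, 0.474, 0.0, 0.0]
force: [-0.4, 0.9, -5.1]
width: 0.0219
finger_force: 30.0
```

```bash
python3 -m handwheel '[[[-1,0,0,0.005,0],[-1,0,0,0.01,0],[-1,0,0,0.015,0],[-1,0,0,0.015,0],[-1,0,0,0.015,0]]]'; python3 -m handwheel '[[[-1,0,0,0.015,0],[-1,0,0,0.015,0],[-1,0,0,0.015,0],[-1,0,0,0.015,0],[-1,0,0,0.015,0]]]'; python3 -m handwheel '[[[-1,0,0,0.015,0],[-1,0,0,0.01,0],[-1,0,0,0.005,0],[-1,0,0,0,0],[-1,0,0,0,0]]]'
python3 - <<'E'
from h import *
o=observe(); q=o["ee_rot"]; print(o["tcp_pos"],o["force"],o["ft_torque"])
c=eyes.capture("scene"); cv2.imwrite("pics/s2.png",cv2.resize(c["color"][100:280,100:340,::-1],(800,600),interpolation=cv2.INTER_CUBIC))
E
```

```text
time_s: 13.52
tcp_pos: [0.5478, -0.2741, 0.2804]
ee_rot: [0.881, 0.474, 0.0, 0.0]
force: [0.0, -0.2, -4.7]
width: 0.0216
finger_force: 30.0
time_s: 14.15
tcp_pos: [0.5476, -0.274, 0.3549]
ee_rot: [0.881, 0.474, -0.0, -0.0]
force: [0.7, -0.4, -5.6]
width: 0.0217
finger_force: 30.0
time_s: 14.78
tcp_pos: [0.5473, -0.274, 0.3833]
ee_rot: [0.881, 0.474, -0.0, -0.0]
force: [0.3, 0.1, -5.1]
width: 0.0222
finger_force: 30.0
[ 0.54730529 -0.27399175  0.38328617] [ 0.34641275  0.12214939 -5.06164371] [-0.04092817 -0.0344131   0.01706576]
```

View pics/s2.png

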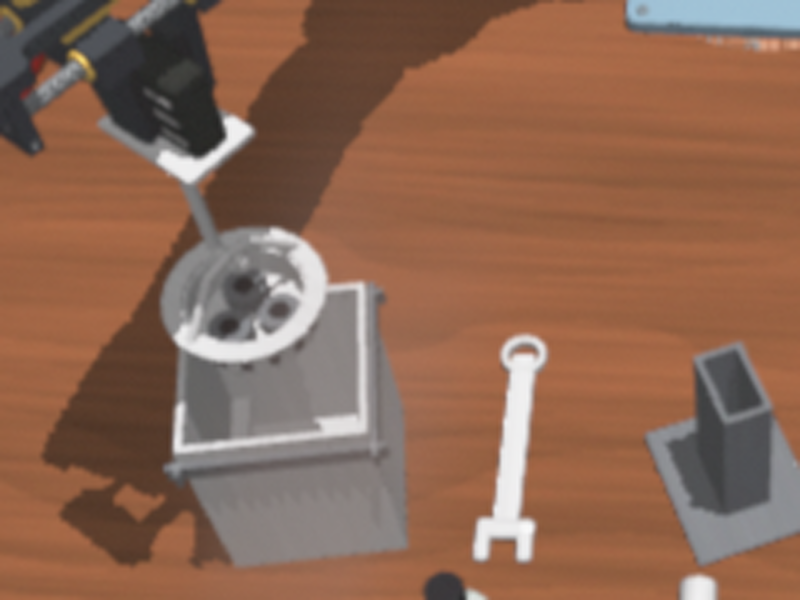

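```bash
python3 -m handwheel '[[[-1,0,0.004,0,0],[-1,0,0.008,0,0],[-1,0,0.012,0,0],[-1,-0.001,0.016,0,0],[-1,-0.002,0.02,0,0]]]'; python3 -m handwheel '[[[-1,-0.002,0.025,0,0],[-1,-0.002,0.025,0,0],[-1,-0.002,0.025,0,0],[-1,-0.002,0.025,0,0],[-1,-0.002,0.025,0,0]]]'; python3 -m handwheel '[[[-1,-0.002,0.025,0,0],[-1,-0.002,0.025,0,0],[-1,-0.002,0.025,0,0],[-1,-0.002,0.025,0,0],[-1,-0.002,0.025,0,0]]]'; python3 -m handwheel '[[[-1,-0.002,0.025,0,0],[-1,-0.002,0.025,0,0],[-1,-0.002,0.025,0,0],[-1,-0.002,0.025,0,0],[-1,-0.002,0.025,0,0]]]'; python3 -m handwheel '[[[-1,-0.002,0.025,0,0],[-1,-0.002,0.025,0,0],[-1,-0.002,0.025,0,0],[-1,0,0.02,0,0],[-1,0,0.016,0,0]]]'; python3 -m handwheel '[[[-1,0,0.012,0,0],[-1,0,0.008,0,0],[-1,0,0.005,0,0],[-1,0,0.003,0,0],[-1,0,0,0,0]]]'
python3 - <<'E'
from h import *
o=observe(); q=o["ee_rot"]; print(o["tcp_pos"],o["force"],o["ft_torque"],o["time_s"])
c=eyes.capture("scene"); cv2.imwrite("pics/s3.png",cv2.resize(c["color"][120:300,360:600,::-1],(800,600),interpolation=cv2.INTER_CUBIC))
c=eyes.capture("wrist"); np.save("pics/w4.npy",c,allow_pickle=True)
r=eyes.outline_of("wrist","tray"); print([(d["p"],d["rect"]) for d in r])
E
```

```text
time_s: 15.45
tcp_pos: [0.5445, -0.2125, 0.3839]
ee_rot: [0.881, 0.474, 0.0, -0.0]
force: [-0.3, 0.1, -4.5]
width: 0.0217
finger_force: 30.0
time_s: 16.08
tcp_pos: [0.5341, -0.0869, 0.3841]
ee_rot: [0.88, 0.474, 0.0, 0.0]
force: [1.0, -0.2, -5.3]
width: 0.0219
finger_force: 30.0
time_s: 16.7
tcp_pos: [0.5238, 0.038, 0.3841]
ee_rot: [0.88, 0.474, 0.0, 0.0]
force: [0.0, -0.7, -5.4]
width: 0.0216
finger_force: 30.0
time_s: 17.32
tcp_pos: [0.5136, 0.1627, 0.3841]
ee_rot: [0.88, 0.474, 0.0, 0.0]
force: [0.2, 0.3, -5.8]
width: 0.0216
finger_force: 30.0
time_s: 17.95
tcp_pos: [0.5075, 0.2736, 0.3841]
ee_rot: [0.88, 0.474, 0.0, -0.0]
force: [0.5, -0.3, -4.9]
width: 0.0214
finger_force: 30.0
time_s: 18.58
tcp_pos: [0.5087, 0.2998, 0.3839]
ee_rot: [0.881, 0.474, -0.0, 0.0]
force: [-0.1, 0.4, -4.5]
width: 0.0221
finger_force: 30.0
[0.50866678 0.2998032  0.3838744 ] [-0.09039954  0.4062448  -4.50971334] [-0.04446222 -0.03946703  0.01734966] 18.575
[(0.78, [224.5, 74.6, 410.9, 207.0]), (0.46, [490.9, 246.1, 603.5, 320.5]), (0.27, [366.8, 220.7, 445.8, 276.9])]
```

View pics/s3.png

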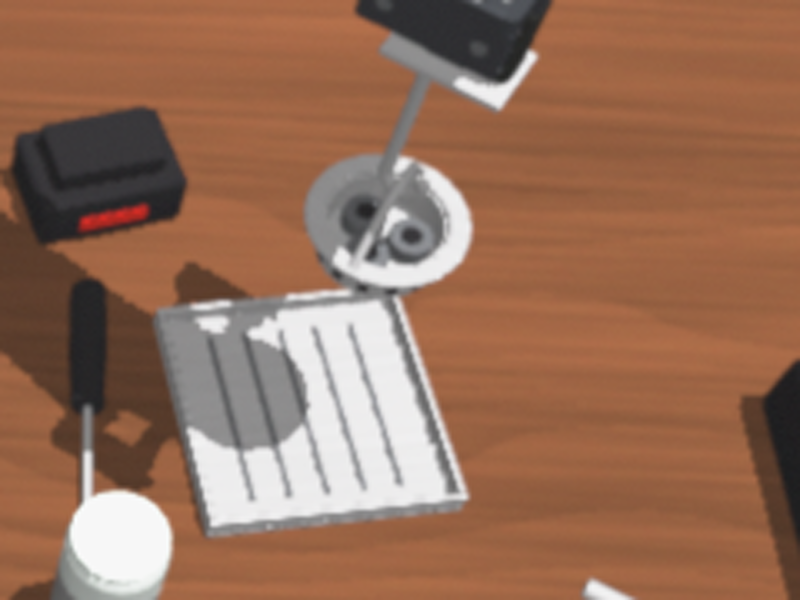

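```bash
python3 -m handwheel '[[[-1,0,0,-0.008,0],[-1,0,0,-0.016,0],[-1,0,0,-0.02,0],[-1,0,0,-0.02,0],[-1,0,0,-0.02,0]]]'; python3 -m handwheel '[[[-1,0,0,-0.02,0],[-1,0,0,-0.02,0],[-1,0,0,-0.018,0],[-1,0,0,-0.012,0],[-1,0,0,-0.006,0]]]'; python3 -m handwheel '[[[-1,0,0,-0.003,0],[-1,0,0,-0.003,0],[-1,0,0,-0.003,0],[-1,0,0,-0.003,0],[-1,0,0,-0.003,0]]]'
```

```text
time_s: 19.35
tcp_pos: [0.5082, 0.2995, 0.298]
ee_rot: [0.881, 0.474, -0.001, 0.0]
force: [-0.8, -0.1, -5.1]
width: 0.0214
finger_force: 30.0
time_s: 19.98
tcp_pos: [0.5084, 0.2998, 0.2231]
ee_rot: [0.881, 0.474, -0.0, 0.0]
force: [0.1, 0.3, -5.5]
width: 0.0219
finger_force: 30.0
time_s: 20.6
tcp_pos: [0.5086, 0.3, 0.2088]
ee_rot: [0.881, 0.474, 0.0, 0.0]
force: [-0.0, -0.1, -4.4]
width: 0.0216
finger_force: 30.0
```

```bash
python3 -m handwheel '[[[-1,0,0,-0.002,0],[-1,0,0,-0.002,0],[-1,0,0,-0.002,0],[-1,0,0,-0.002,0],[-1,0,0,0,0]]]'; python3 -m handwheel '[[[-1,0,0,-0.002,0],[-1,0,0,-0.002,0],[-1,0,0,-0.002,0],[-1,0,0,-0.002,0],[-1,0,0,0,0]]]'
```

```text
time_s: 21.22
tcp_pos: [0.5088, 0.3001, 0.2011]
ee_rot: [0.881, 0.474, 0.0, -0.0]
force: [0.5, -0.2, -2.3]
width: 0.0216
finger_force: 30.0
time_s: 21.85
tcp_pos: [0.5085, 0.2999, 0.1927]
ee_rot: [0.881, 0.474, -0.0, 0.0]
force: [-0.7, -0.4, -2.8]
width: 0.0217
finger_force: 30.0
```

```bash
python3 -m handwheel '[[[-1,0,0,-0.002,0],[-1,0,0,-0.002,0],[-1,0,0,-0.002,0],[-1,0,0,-0.0015,0],[-1,0,0,0,0]]]'; python3 -m handwheel '[[[-1,-0.0015,-0.0025,0,0],[-1,-0.003,-0.0045,0,0],[-1,-0.004,-0.006,0,0],[-1,-0.004,-0.006,0,0],[-1,-0.0035,-0.005,0,0]]]'
```

```text
time_s: 22.48
tcp_pos: [0.5085, 0.2999, 0.1853]
ee_rot: [0.881, 0.474, -0.0, 0.0]
force: [0.5, 0.2, -1.2]
width: 0.0214
finger_force: 30.0
time_s: 23.1
tcp_pos: [0.4923, 0.2753, 0.1854]
ee_rot: [0.881, 0.474, -0.0, 0.0]
force: [0.8, 0.2, -2.6]
width: 0.0217
finger_force: 30.0
```

```bash
python3 -m handwheel '[[[-1,0,0,0,0],[-1,0,0,0,0],[-1,0,0,0.003,0],[-1,0,0,0.005,0],[-1,0,0,0.008,0]]]'; python3 -m handwheel '[[[-1,0,0,0.01,0],[-1,0,0,0.015,0],[-1,0,0,0.02,0],[-1,0,0,0.025,0],[-1,0,0,0.03,0]]]'
python3 - <<'E'
from h import *
c=eyes.capture("scene"); cv2.imwrite("pics/s4.png",cv2.resize(c["color"][120:300,360:600,::-1],(800,600),interpolation=cv2.INTER_CUBIC))
E
```

```text
time_s: 23.72
tcp_pos: [0.4925, 0.276, 0.2018]
ee_rot: [0.881, 0.474, -0.0, -0.0]
force: [0.7, 0.5, -2.3]
width: 0.0217
finger_force: 30.0
time_s: 24.35
tcp_pos: [0.4923, 0.2759, 0.3029]
ee_rot: [0.881, 0.474, -0.0, -0.0]
force: [0.8, -0.2, -3.2]
width: 0.0215
finger_force: 30.0
```

View pics/s4.png

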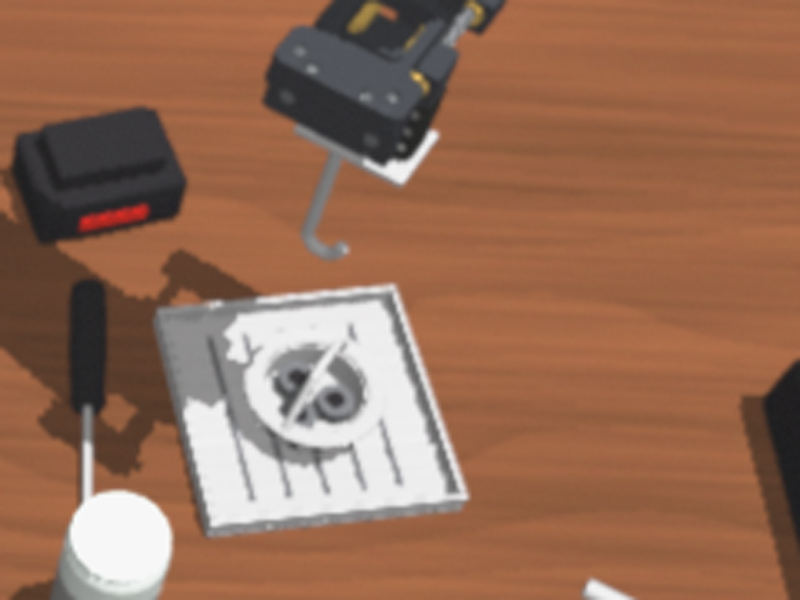

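The basket stands upright near the tray's centre and the hook is free. Now back to the holder.

```bash
python3 -m handwheel '[[[-1,0,0,0.02,0],[-1,0,-0.015,0.016,-0.03],[-1,0.003,-0.03,0,-0.07],[-1,0.005,-0.035,0,-0.07],[-1,0.005,-0.035,0,-0.07]]]'; python3 -m handwheel '[[[-1,0.005,-0.035,0,-0.07],[-1,0.005,-0.035,0,-0.07],[-1,0.005,-0.035,0,-0.07],[-1,0.005,-0.035,0,-0.07],[-1,0,-0.02,0,-0.036]]]'; python3 -m handwheel '[[[-1,0,0,0,0],[-1,0,0,0,0],[-1,0,0,0,0],[-1,0,0,0,0],[-1,0,0,0,0]]]'
python3 - <<'E'
from h import *
o=observe(); q=o["ee_rot"]; print(o["tcp_pos"],np.degrees(2*np.arctan2(q[1],q[0])),o["force"])
c=eyes.capture("wrist"); np.save("pics/w5.npy",c,allow_pickle=True); cv2.imwrite("pics/w5.png",c["color"][:,:,::-1])
E
```

```text
time_s: 25.02
tcp_pos: [0.5055, 0.1587, 0.3377]
ee_rot: [0.932, 0.363, -0.0, 0.0]
force: [0.9, 0.4, -2.6]
width: 0.022
finger_force: 30.0
time_s: 25.65
tcp_pos: [0.5253, -0.0019, 0.3375]
ee_rot: [0.977, 0.211, -0.0, 0.0]
force: [-0.2, 0.1, -3.4]
width: 0.0219
finger_force: 30.0
time_s: 26.28
tcp_pos: [0.5256, 0.0014, 0.3374]
ee_rot: [0.977, 0.214, -0.0, -0.0]
force: [-0.3, 0.4, -2.6]
width: 0.0217
finger_force: 30.0
[0.52559191 0.00142104 0.33738944] 24.736035080612986 [-0.3483812   0.3909146  -2.59726059]
```

```bash
python3 -m handwheel '[[[-1,0,0,-0.015,0],[-1,0,0,-0.025,0],[-1,0,0,-0.025,0],[-1,0,0,-0.015,0],[-1,0,0,-0.01,0]]]'; python3 -m handwheel '[[[-1,0,0,-0.015,0],[-1,0,0,-0.015,0],[-1,0,0,-0.015,0],[-1,0,0,-0.015,0],[-1,0,0,-0.01,0]]]'
```

```text
time_s: 26.95
tcp_pos: [0.5253, 0.0009, 0.2464]
ee_rot: [0.977, 0.214, -0.0, -0.0]
force: [0.4, -0.3, -3.0]
width: 0.0219
finger_force: 30.0
time_s: 27.58
tcp_pos: [0.5253, 0.0009, 0.1763]
ee_rot: [0.977, 0.214, -0.0, -0.0]
force: [0.3, -0.3, -2.1]
width: 0.0219
finger_force: 30.0
```

```bash
python3 -m handwheel '[[[-1,0,0,-0.006,0],[-1,0,0,-0.005,0],[-1,0,0,-0.004,0],[-1,0,0,-0.003,0],[-1,0,0,0,0]]]'; python3 -m handwheel '[[[-1,0,0,-0.0015,0],[-1,0,0,-0.001,0],[-1,0,0,-0.0005,0],[-1,0,0,0,0],[-1,0,0,0,0]]]'
```

```text
time_s: 28.2
tcp_pos: [0.5255, 0.0009, 0.1593]
ee_rot: [0.977, 0.214, -0.0, 0.0]
force: [0.3, -0.7, -2.7]
width: 0.0217
finger_force: 30.0
time_s: 28.82
tcp_pos: [0.5257, 0.001, 0.1564]
ee_rot: [0.977, 0.214, 0.0, 0.0]
force: [0.3, 0.2, -2.3]
width: 0.0215
finger_force: 30.0
```

```bash
python3 -m handwheel '[[[-1,0,0,-0.001,0],[-1,0,0,-0.0005,0],[-1,0,0,0,0],[-1,0,0,0,0],[-1,0,0,0,0]]]'; python3 -m handwheel '[[[-0.3,0,0,0,0],[0,0,0,0,0],[1,0,0,0,0],[1,0,0,0,0],[1,0,0,0,0]]]';python3 -m handwheel '[[[1,0,0,0,0],[1,0,0,0,0],[1,0,0,0,0],[1,0,0,0,0],[1,0,0,0,0]]]'
```

```text
time_s: 29.45
tcp_pos: [0.5256, 0.0009, 0.1549]
ee_rot: [0.977, 0.214, -0.0, 0.0]
force: [-0.1, -0.0, -1.2]
width: 0.0218
finger_force: 30.0
time_s: 30.08
tcp_pos: [0.5256, 0.0009, 0.1549]
ee_rot: [0.977, 0.214, 0.0, 0.0]
force: [-0.4, -0.5, 0.1]
width: 0.0686
finger_force: 0.0
time_s: 30.7
tcp_pos: [0.5256, 0.0009, 0.1549]
ee_rot: [0.977, 0.214, -0.0, -0.0]
force: [-0.4, 0.5, -0.1]
width: 0.0882
finger_force: 0.0
```

```bash
python3 -m handwheel '[[[1,0,0,0.01,0],[1,0,0,0.03,0],[1,0,0,0.04,0],[1,0,0,0.05,0],[1,0,0,0.05,0]]]';python3 -m handwheel '[[[1,-0.02,0,0.04,0],[1,-0.03,-0.03,0,0],[1,-0.03,-0.03,0,0],[1,0,0,0,0],[1,0,0,0,0]]]'
python3 - <<'E'
from h import *
t=eyes.capture("top"); s=eyes.capture("scene")
f=lambda i,x,y,w,h:cv2.resize(i[y:y+h,x:x+w,::-1],(400,300),interpolation=cv2.INTER_CUBIC)
cv2.imwrite("pics/end.png",np.hstack([f(s["color"],270,170,120,90),f(s["color"],390,190,120,90)]))
for n in ["rod","basket","screwdriver","wrench","spray_can","extension","tray"]:
    for d in eyes.outline_of("scene",n)[:1]: print(n,round(d["p"],2),d["rect"])
E
```

```text
time_s: 31.32
tcp_pos: [0.5253, 0.0011, 0.3372]
ee_rot: [0.977, 0.214, 0.0, 0.0]
force: [1.2, 0.2, 0.8]
width: 0.0882
finger_force: 0.0
time_s: 31.95
tcp_pos: [0.446, -0.0584, 0.3755]
ee_rot: [0.977, 0.214, 0.001, 0.0]
force: [-0.2, 0.1, 0.1]
width: 0.0883
finger_force: 0.0
rod 0.82 [301.4, 188.5, 334.6, 228.2]
basket 0.65 [434.6, 217.0, 472.6, 256.3]
screwdriver 0.38 [375.5, 268.9, 413.6, 324.6]
wrench 0.96 [242.6, 201.0, 264.1, 271.8]
spray_can 0.61 [225.9, 272.3, 251.8, 311.1]
extension 0.75 [302.9, 274.2, 312.6, 346.6]
tray 0.63 [403.5, 205.3, 500.3, 281.2]
```

View pics/end.png

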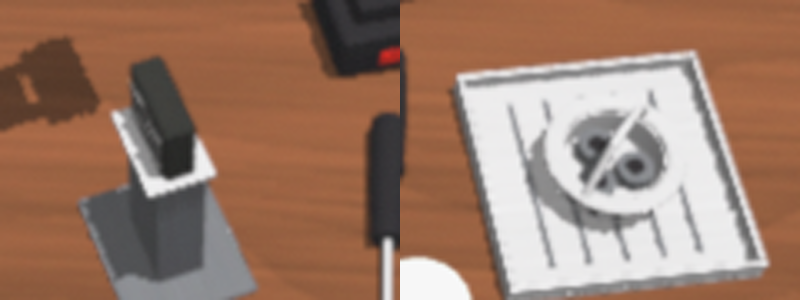

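The rod is seated in its holder, and the basket stands upright near the centre of the tray.

```bash
python3 -c "
from workcell import order
print(order.close_job())"
```

```text
the job is handed in; nothing more can be done
None
```

The basket stands upright near the middle of the drip tray, unhooked; the rod is back in its holder, no bystander was touched, and the job is handed in at about 32 s (no verdict was returned).

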